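# Close the fuse cover and hold the start key of the coating line

## Robot

A 7-joint arm with a two-finger parallel gripper is mounted at the origin on the work surface. World frame = base frame: x ahead of the robot, y to its left, z up, the work surface at z = 0. Lengths are in mm, angles in rad, forces in N, time in s.
With the tool pointing down it reaches from about 400 to 900 mm from the base axis. Payload 5.5 kg.
Tool frame: the origin (TCP) lies midway between the tips of the shut fingers; the grasp point (between the pads) lies robot.pinch_z behind it (robot.pinch_z is the distance from the TCP to the grasp point, in mm); z points along the fingers, y is the direction in which the jaws open and shut (so a half turn about z gives the same grasp; the last joint's range is limited). The gripper opens to 85 mm and grips with 20 to 120 N. Pads are 22 mm wide; open, the fingers measure 114 mm over their backs; the gripper's body (76 mm by 85 mm) begins 54 mm behind the grasp point. The pads swing forward as they close: fully open they stand 13 mm farther back than shut.
Start: joints at [1.401, 0.501, -0.427, 1.55, 0.221, 1.138, -0.21], TCP at [272.652, -590.052, 196.41] pointing down, gripper open.
Joint ranges: [-2.88, 2.88], [-0.31, 2.03], [-1.54, 1.56], [0.2, 2.42], [-1.41, 4.55], [0.19, 2.02], [-2.57, 2.57]. Speed limits (rad/s): [2.57, 2.57, 3.14, 3.14, 3.14, 3.14, 3.14].

## Interface

Orientations are given as a rotation vector (axis times angle).
In Python, from bench import robot gives the robot as it stands.
- The arm moves only by the tool step_arm, never from a script. Its argument "moves" is a list of rows, each a list of 5 numbers: the finger opening in cm, from 0 to 8.54, then the shift along the tool's x, y, z in cm, then the turn about the tool's z in degrees. In form: [[hand, x, y, z, spin], ...]. A call has 1 to 10 rows; each row is the pose to reach, as a shift and turn from the pose commanded when the call began, along the tool's axes at that moment; what a row does not reach only later rows make up. A row lasts 1/12 s, in which the tool goes at most 41.7 mm and 7.16 degrees, less where a joint would pass 70% of its speed; a pose out of reach is approached as far as the arm can. A call with a gripper value outside its range is refused whole. The fingers move at their own pace and stop on an object; "newtons" is the grip in N (left out, the last holds). Time passes only in rows, so rows that repeat a pose let the fingers close. It gives the time, the measured TCP pose, the force and the opening at its end, in the units of the state.
- robot.get_state(): the state, without advancing time (a new reading comes with each control period).
- robot.get_image(name): name is "scene" or "top" or "wrist"; returns a dict with "image" (384x512x3 uint8, blue, green, red), "intrinsics" (3x3 intrinsics, pixels), "R" (3x3) and "t" (3): a world point X has camera coordinates R X + t. Camera axes: x right, y down, z forward; pixel columns grow to the right and rows downward; lengths in mm; the calibration is good to about 2 mm. A picture is of the moment at which its call begins. There is no depth.
- robot.job_done(): hands the job in, once; it reports no verdict.
The state is a dict: "time": time; "joints": joint angles; "joint_velocities": joint speeds; "effort": joint torques, N m; "eef_pos": TCP position; "ee_rot": TCP orientation; "force": force on the tool from outside, world axes, zero at the start; "torque": the same for the moment, N m; "opening": finger opening in mm.
Only numpy, scipy, OpenCV 4.12 (cv2) and the standard library are available. Lean on these libraries where they do the work, as an engineer would, in place of code of your own. Each camera call takes 0.05 s, during which the arm holds its last target.

## Task

Start the chocolate coating line from its bench control station. First press the hinged fuse cover down until its catch snaps and holds it shut by itself; then take the key from its block, push it fully home in the key switch (the pins are sticky, so wiggle it if it stops short), turn it a quarter turn clockwise seen from above, and finish while still gripping the key and holding it turned, because the switch springs back. Leave the bowl, scraper and jug where they are.

Things in the scene. Friction and masses are not known exactly. Their poses are not given: they have to be found in the camera images.
- station: Grey sheet-metal control box fixed on the bench, 160 (x) x 260 (y) x 70 high. Origin at the centre of its underside; its x points away from the robot at yaw 0, y to the left, z up. Round steel key-switch bezel (50 mm across, 10 mm high, top 80 mm above the bench) at its x = 0, y = +70 mm; fuse compartment with the hinged cover at its right, centred on y = -58 mm.
- lock_face (a point): Centre of the brass key plug's top face, level with the bezel's top, at (0, 70, 80) mm in the station's frame, with the station's axes (does not turn with the plug). The keyway is a vertical slot 17.2 x 6.2 mm, 36 deep, through this point, with a 2 mm bevel at its mouth. Two spring pins 8 to 22 mm down resist the blade with 5 to 20 N of push; past them the key's collar rests on the face.
- plug (a joint): Turning of the key plug, rad: 0 at rest (the slot's long side along the station's x), grows clockwise seen from above to a stop at 1.571 (a quarter turn). Spring return: 0.04 N m at 0 rising to 0.13 N m at a quarter turn, so it turns back if let go. The key has about 0.08 rad of play in the slot before the plug follows.
- cover (a joint): Opening angle of the steel fuse cover, rad: 0 shut, starts at 0.6 to 0.9. A hinge spring holds it up and lifts it again if it is released before the catch has snapped (in the last 0.1 rad or so; part-way in it may also stick at 0.05 to 0.1); the snap takes roughly 6 to 10 N on the pad. Once snapped it stays at 0 by itself.
- cover_hinge (a point): Middle of the cover's hinge line, fixed on the station at (55, -58, 74) mm in its frame; the hinge line runs along the station's y, at the far side. The cover is a plate 115 mm long (from the hinge towards the station's -x when shut) x 111 wide x 5 thick, its mid-plane through the hinge line.
- cover_pad (a point): Centre of the top of the raised black rubber thumb pad (22 x 50 x 2 mm) near the cover's free edge, 99 mm from the hinge line and 4.5 mm above the plate's mid-plane; 78.5 mm above the bench when shut. Its z is the cover's outward normal; its x points to the hinge, y along the hinge line.
- key_block: White plastic block 60 x 60 x 45 high, fixed on the bench, with a slot in its top in which the key stands upright. Origin at the centre of its underside; the slot lies along its x.
- key: Loose switch key, 60 g, 74 mm tall, upright in the block, its collar resting on the block's top (45 mm up). Origin at the blade's tip, z up to the bow, x along the blade's width. From the tip: flat steel blade 16 (x) x 5 (y) x 30 long, rounded tip; collar 22 across, 4 thick (z 30 to 34); neck 10 across; black bow 36 (x) x 10 (y), z 46 to 74. Alike either way round.
- key_shoulder (a point): Underside of the key's collar, on its axis, 30 mm above the tip: it rests on the lock face when the key is fully home.
- key_bow (a point): Centre of the key's bow, 60 mm above the tip; the place to grip, across the 10 mm thickness (key's y).
- bowl: Loose steel bowl, 130 mm across, 60 high, bystander. Origin under its centre.
- scraper: Loose spatula-like scraper, 240 mm long, lying at the left, bystander.
- jug: Loose steel jug, 110 mm across the rim, 100 high, at the right, bystander. Origin under its centre.

How it is judged:
By the outcome, as a careful person would: the job done as asked, in the order asked, and still so for the second after the job is handed in, while the arm keeps its last pose, push and grip.
It also fails if it takes over 64 s, if anything falls off the work surface, if the arm or the gripper's body presses on something with over 40 N, if the wrist force passes 120 N, or if a joint passes its speed limit or range.

## Working session

There is one attempt and no reset: what is moved stays moved. The work goes in short steps, Python scripts to look and compute and a tool call to move; the robot and the scene stay as the last step left them, time stands still between calls to the robot, and variables do not carry over. Pictures are saved under pics/ and viewed, and the job is handed in when it is done.

Besides the shell and the picture viewer there is one more tool, called after "Call:" in YAML: its name, and indented under it one key for each argument. step_arm: Moves the arm, as the interface text tells. Its arguments: {"type":"object","properties":{"moves":{"type":"array"},"newtons":{"type":"number"}},"required":["moves"]}

```bash
ls; mkdir -p pics; cat > h.py <<'E'
import numpy as np, cv2, pickle
from bench import robot
def snap(n,tag):
    d=robot.get_image(n); cv2.imwrite(f'pics/{tag}.png',d['image']); pickle.dump(d,open(f'pics/{tag}.pkl','wb')); return d
def load(tag): return pickle.load(open(f'pics/{tag}.pkl','rb'))
def ray(d,u,v):
    K,R,t=map(np.array,(d['intrinsics'],d['R'],d['t'])); c=-R.T@t.ravel()
    r=R.T@np.linalg.solve(K,[u,v,1.]); return c,r/np.linalg.norm(r)
def onz(d,u,v,z):
    c,r=ray(d,u,v); return c+r*(z-c[2])/r[2]
def proj(d,X):
    p=np.array(d['R'])@np.array(X,float)+np.array(d['t']).ravel(); q=np.array(d['intrinsics'])@p; return q[:2]/q[2]
def tri(obs):
    A=np.zeros((3,3));b=np.zeros(3)
    for d,u,v in obs:
        c,r=ray(d,u,v);P=np.eye(3)-np.outer(r,r);A+=P;b+=P@c
    return np.linalg.solve(A,b)
E
python3 - <<'E'
from h import *
for n in('scene','top','wrist'): 
    d=snap(n,n+'0'); print(n,(-np.array(d['R']).T@np.array(d['t']).ravel()).round(), np.array(d['R']).round(2).tolist())
print(robot.get_state(),robot.pinch_z)
E
```

```text
pics
scene [1238.   44.  723.] [[-0.05, 1.0, -0.02], [0.68, 0.02, -0.73], [-0.73, -0.05, -0.68]]
top [ 438.    2. 1213.] [[-0.03, -1.0, 0.01], [-1.0, 0.03, -0.08], [0.08, -0.01, -1.0]]
wrist [ 349. -555.  372.] [[0.42, -0.91, -0.0], [-0.86, -0.4, 0.32], [-0.29, -0.13, -0.95]]
{'time': 0.15, 'joints': array([ 1.40121486,  0.50167943, -0.42686742,  1.55118229,  0.22079689,
        1.13827342, -0.21033561]), 'joint_velocities': array([-5.71171575e-04, -3.45588126e-03, -2.27604433e-04, -3.59834466e-03,
       -1.07124085e-03, -9.36616705e-05,  1.33663155e-03]), 'effort': array([-5.63236783e-03, -5.70043015e+01, -5.82487822e+00, -2.81288821e+01,
        1.06440924e-02,  7.89308542e-03, -4.34738888e-05]), 'eef_pos': array([ 272.36960746, -589.55640333,  195.58309122]), 'ee_rot': array([-3.06687554e+00, -6.74250192e-01,  3.54252950e-04]), 'force': array([0.36358668, 0.41819861, 0.07830359]), 'torque': array([0.01569863, 0.02624625, 0.0120426 ]), 'opening': 85.13377771053852} 18.700000000000003
```

View pics/scene0.png

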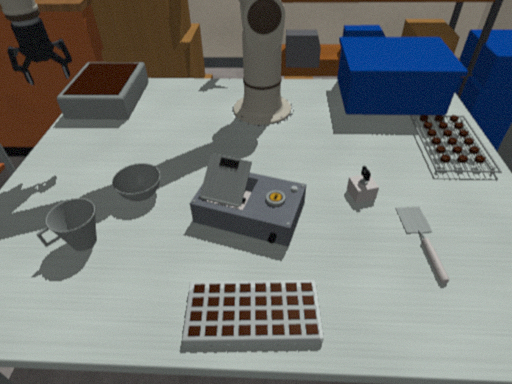

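View pics/top0.png

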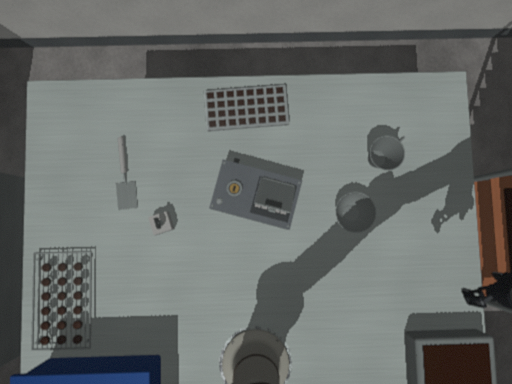

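View pics/wrist0.png

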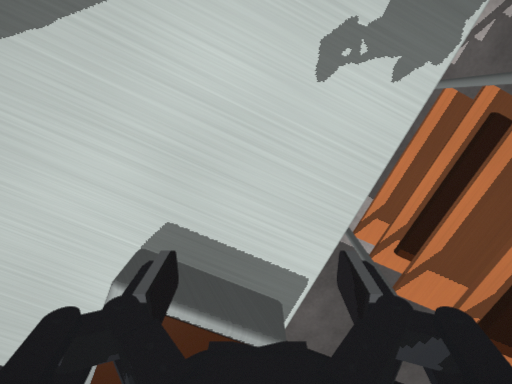

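The scene view shows the station's bezel at (275,198), the cover open with its pad near (230,163), and the key at (366,174). In the top view the bezel is at (234,188), the key at (157,222) and the pad near (273,204). I'll enlarge these areas next.

```bash
python3 - <<'E'
from h import *
t=load('top0')['image'];s=load('scene0')['image']
a=cv2.resize(t[140:240,140:310],None,fx=4.6,fy=4.6,interpolation=cv2.INTER_CUBIC)
b=cv2.resize(s[150:250,185:315],None,fx=6,fy=6,interpolation=cv2.INTER_CUBIC)
c=np.hstack([cv2.resize(s[155:215,335:390],(385,420),interpolation=cv2.INTER_CUBIC),cv2.resize(t[200:245,140:185],(400,420),interpolation=cv2.INTER_CUBIC)])
cv2.imwrite('pics/a.png',a);cv2.imwrite('pics/b.png',b);cv2.imwrite('pics/c.png',c)
E
```

```text
(no output)
```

View pics/a.png

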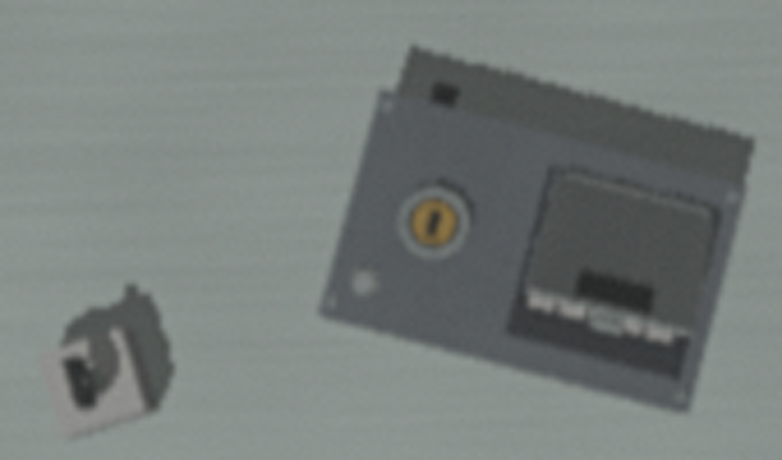

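View pics/b.png

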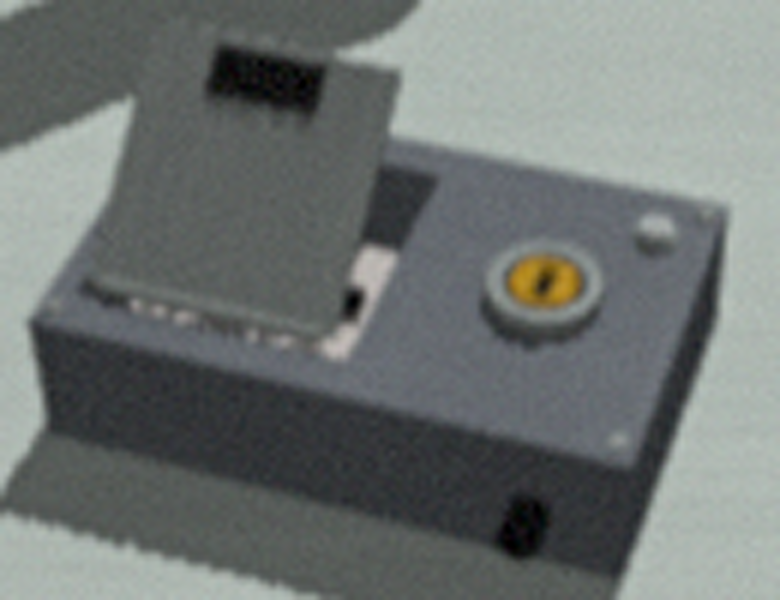

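View pics/c.png

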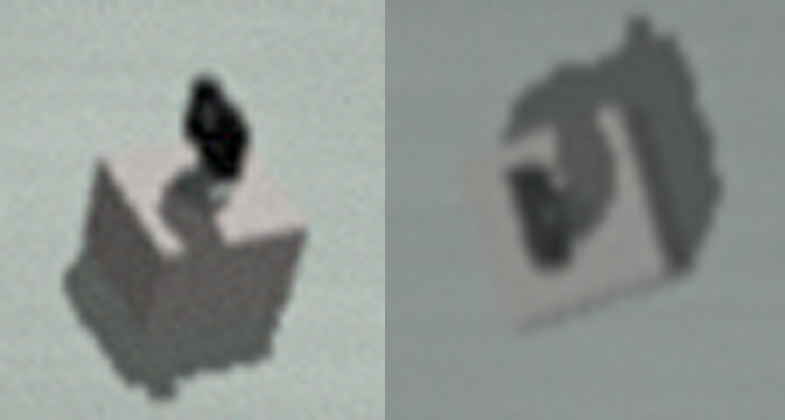

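```bash
python3 - <<'E'
from h import *
T=load('top0');S=load('scene0')
f=lambda x,y,s,ox,oy:((x+.5)/s-.5+ox,(y+.5)/s-.5+oy)
C=[onz(T,*f(x,y,4.6,140,140),70)for x,y in[(383,92),(742,190),(688,410),(322,315)]]
print('corners T',np.round(C,1).tolist()); 
C2=[onz(S,*f(x,y,6,185,150),70)for x,y in[(632,465),(35,320),(727,208)]];print('corners S FL,FR,NL',np.round(C2,1).tolist())
FL,FR,NR,NL=[c[:2] for c in C]
print('yaws',[np.degrees(np.arctan2(*v[::-1])) for v in(FL-NL,FR-NR)],[np.degrees(np.arctan2(*v[::-1]))-90 for v in(FL-FR,NL-NR)],'ctr',np.mean(C,0), np.linalg.norm(FL-NL),np.linalg.norm(FL-FR))
# plug
for n,d,(u,v) in(('T',T,(234,188)),('S',S,(275,198))):
    h=cv2.cvtColor(d['image'],cv2.COLOR_BGR2HSV)
    m=cv2.inRange(h,(12,90,60),(35,255,255)); M=np.zeros_like(m);M[v-12:v+12,u-14:u+14]=255;m&=M
    c=cv2.convexHull(cv2.findNonZero(m));mm=cv2.moments(c);p=(mm['m10']/mm['m00'],mm['m01']/mm['m00'])
    print(n,'plug',p,onz(d,*p,80))
    if n=='T':a=p
    else:print('tri',tri([(T,*a),(S,*p)]))
# key bow
bow={}
for n,d,(x0,y0,x1,y1) in(('T',T,(145,210,170,235)),('S',S,(355,160,378,185))):
    g=d['image'][y0:y1,x0:x1].max(2); m=(g<(75 if n=='T' else 50)).astype(np.uint8)
    k,l,st,ce=cv2.connectedComponentsWithStats(m);i=1+np.argmax(st[1:,4]);p=ce[i]+[x0,y0];bow[n]=p;print(n,st[i],p,onz(d,*p,75))
    pts=cv2.findNonZero((l==i).astype(np.uint8));print(cv2.fitEllipse(cv2.convexHull(pts)) )
print('bow tri',tri([(T,*bow['T']),(S,*bow['S'])]))
# block top corners in T : crop(385 offset) scale 400/45,420/45
for x,y in[(465,155),(615,100),(665,275),(512,330)]:
    print(np.round(onz(T,(x-385+.5)/(400/45)-.5+140,(y+.5)/(420/45)-.5+200,45),1))
for x,y in[(102,158),(305,228),(165,250)]:
    print('S',np.round(onz(S,(x+.5)/7-.5+335,(y+.5)/7-.5+155,45),1))
print('pad tri',tri([(S,*f(268,77,6,185,150)),(T,*f(615,292,4.6,140,140))]))
E
```

```text
corners T [[649.2, 84.9, 70.0], [575.4, -159.1, 70.0], [426.6, -117.1, 70.0], [497.2, 129.1, 70.0]]
corners S FL,FR,NL [[652.7, 87.3, 70.0], [580.5, -158.0, 70.0], [502.2, 131.5, 70.0]]
yaws [np.float64(-16.225739002587087), np.float64(-15.753356098136196)] [np.float64(-16.808984515707266), np.float64(-16.00008135015696)] ctr [537.08630194 -15.53025972  70.        ] 158.27145537099284 254.9092201352845
T plug (233.96696696696696, 187.981981981982) [557.27843703  51.42482686  80.        ]
S plug (275.5, 196.5) [561.40524803  53.04005988  80.        ]
tri [557.64226329  52.33705945  76.3735279 ]
T [ 9  8  8 10 48] [157.54166667 222.625     ] [456.0401783  290.06969453  75.        ]
((12.175936698913574, 12.462784767150879), (6.70064115524292, 9.820516586303711), 152.16311645507812)
S [ 7  7  8 13 67] [365.43283582 173.44776119] [460.01570008 291.11528988  75.        ]
((10.441709518432617, 13.426458358764648), (6.522411346435547, 13.191878318786621), 163.194091796875)
bow tri [456.16550686 291.63467561  71.67876196]
[477.7 326.   45. ]
[495.1 272.5  45. ]
[435.2 255.   45. ]
[418.  309.5  45. ]
S [441.1 255.4  45. ]
S [480.1 326.7  45. ]
S [494.1 271.8  45. ]
pad tri [503.49301347 -64.95711864 139.20283144]
```

```bash
cat >> h.py <<'E'
from scipy.spatial.transform import Rotation as Ro
def rel(target,yaw=None,st=None):
    "shift cm in tool axes and spin deg to world TCP target / tool-x yaw"
    st=st or robot.get_state(); R=Ro.from_rotvec(st['ee_rot']).as_matrix()
    sh=R.T@(np.array(target,float)-st['eef_pos'])/10; psi=np.degrees(np.arctan2(R[1,0],R[0,0]))
    sp=None if yaw is None else -((yaw-psi+180)%360-180)
    print('t',round(st['time'],2),'pos',st['eef_pos'].round(1),'yaw',psi.round(2),'tilt',np.degrees(np.arccos(-R[2,2])).round(2),'F',st['force'].round(1),'open',round(st['opening'],1),'| shift cm',sh.round(2),'spin',sp)
E
python3 -c "
from h import *
rel((503,-65,230),163.8);rel((503,-65,185),163.8)"
```

```text
t 0.15 pos [ 272.4 -589.6  195.6] yaw 24.8 tilt 0.09 F [0.4 0.4 0.1] open 85.1 | shift cm [ 42.94 -37.95  -3.38] spin -139.00164814216754
t 0.15 pos [ 272.4 -589.6  195.6] yaw 24.8 tilt 0.09 F [0.4 0.4 0.1] open 85.1 | shift cm [ 42.94 -37.94   1.12] spin -139.00164814216754
```

Call:
step_arm:
  moves:
    - [0,0,0,-4,0]
    - [0,42.9,-37.9,-4,-139]
    - [0,42.9,-37.9,-4,-139]
    - [0,42.9,-37.9,-4,-139]
    - [0,42.9,-37.9,-4,-139]
    - [0,42.9,-37.9,-4,-139]
    - [0,42.9,-37.9,-4,-139]
    - [0,42.9,-37.9,-4,-139]
    - [0,42.9,-37.9,-4,-139]
    - [0,42.9,-37.9,-4,-139]
  newtons: 60

```text
time: 0.98
eef_pos: [423.8, -244.9, 236.4]
ee_rot: [2.229, 2.213, -0.001]
force: [0.5, -0.4, -0.6]
opening: -0.1
```

```bash
python3 -c "
from h import *
rel((503,-65,215),163.8);print(robot.get_state()['joints'])"
```

```text
t 0.98 pos [ 423.8 -244.9  236.4] yaw 89.59 tilt 0.04 F [ 0.5 -0.4 -0.6] open -0.1 | shift cm [18.05  7.79  2.13] spin -74.20603799713768
[ 1.20280331  0.21733673 -0.83083835  1.88695511  0.17920949  1.11319547
  0.2968916 ]
```

Call:
step_arm:
  moves:
    - [0,18,7.8,2,-74.2]
    - [0,18,7.8,2,-74.2]
    - [0,18,7.8,2,-74.2]
    - [0,18,7.8,2,-74.2]
    - [0,18,7.8,2,-74.2]
    - [0,18,7.8,2,-74.2]
    - [0,18,7.8,2,-74.2]
    - [0,18,7.8,2,-74.2]
    - [0,18,7.8,2,-74.2]
    - [0,18,7.8,2,-74.2]

```text
time: 1.82
eef_pos: [503.7, -67.7, 216.2]
ee_rot: [-0.512, -3.099, 0.0]
force: [0.4, -0.6, 0.2]
opening: 0.1
```

```bash
python3 -c "
from h import *
rel((503,-65,185),163.8);print(robot.get_state()['joints'])
snap('wrist','w1');snap('scene','s1')"
```

```text
t 1.82 pos [503.7 -67.7 216.2] yaw 161.25 tilt 0.02 F [ 0.4 -0.6  0.2] open 0.1 | shift cm [0.16 0.23 3.12] spin -2.548939216799482
[ 1.00915687  0.39947532 -1.1442317   1.86431312  0.40096302  1.13711049
  0.96376797]
```

View pics/w1.png

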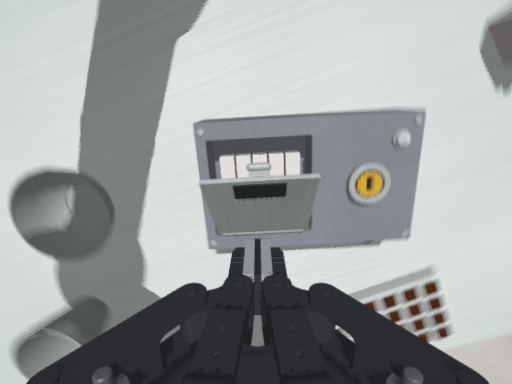

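View pics/s1.png

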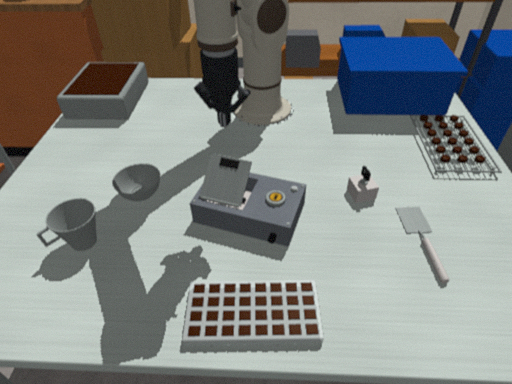

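```bash
python3 - <<'E'
from h import *
W=load('w1');S=load('s1');T=load('top0')
print('tcp proj W',proj(W,(503.7,-67.7,216.2)),'S',proj(S,(503.7,-67.7,216.2)))
h=W['image'].max(2)
m=np.zeros_like(h);m[180:202,228:292]=(h[180:202,228:292]<45)*255
p=cv2.minAreaRect(cv2.findNonZero(m));print('padW',p)
f=lambda x,y,s,ox,oy:((x+.5)/s-.5+ox,(y+.5)/s-.5+oy)
ps=f(268,77,6,185,150);pt=f(615,292,4.6,140,140)
u=p[0]
print('WS',tri([(W,*u),(S,*ps)]),'WST',tri([(W,*u),(S,*ps),(T,*pt)]))
hs=cv2.cvtColor(W['image'],cv2.COLOR_BGR2HSV)
m=cv2.inRange(hs,(12,90,60),(35,255,255));M=np.zeros_like(m);M[160:210,345:395]=255;m&=M
c=cv2.convexHull(cv2.findNonZero(m));mm=cv2.moments(c);p=(mm['m10']/mm['m00'],mm['m01']/mm['m00']);print('plug',p,onz(W,*p,80))
C=[onz(W,*q,70)[:2] for q in[(424,111),(195,124),(410,239)]]
print(np.round(C,1)); v=C[0]-C[1];print('yaw',np.degrees(np.arctan2(v[1],v[0]))-90, np.linalg.norm(v))
E
```

```text
tcp proj W [256.88172463 225.69516377] S [225.69636655 136.81169322]
padW ((259.2718505859375, 190.9364013671875), (11.585527420043945, 52.084938049316406), 87.1375961303711)
WS [503.76359098 -64.77897094 139.46845003] WST [503.66017433 -65.10970532 139.41279512]
plug (369.0334595959596, 183.19665404040404) [554.10105718  52.57905288  80.        ]
[[ 495.8  129.6]
 [ 427.4 -115.1]
 [ 648.8   90.5]]
yaw -15.619979717498197 254.12957741822848
```

```bash
python3 - <<'E'
from h import *
s=load('s1')['image'][60:220,150:310];w=load('w1')['image'][150:350,160:360]
cv2.imwrite('pics/d.png',np.hstack([cv2.resize(s,(390,390),interpolation=cv2.INTER_CUBIC),cv2.resize(w,(390,390),interpolation=cv2.INTER_CUBIC)]))
E
```

```text
(no output)
```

View pics/d.png

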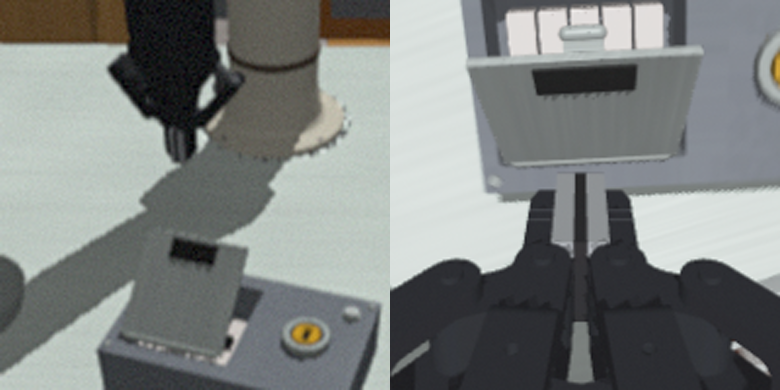

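```bash
python3 - <<'E'
from h import *
W=load('w1');S=load('s1')
print(tri([(W,257.4,238),(S,224,125.6)]))
for dz in (0,5,10,15,20): print(dz,proj(W,(503.7,-67.7,216.2+dz)),proj(S,(503.7,-67.7,216.2+dz)))
E
```

```text
[499.39025907 -67.98688647 244.08056011]
0 [256.88172463 225.69516377] [225.69636655 136.81169322]
5 [256.87145272 228.83264776] [225.5493397  135.04198808]
10 [256.86065265 232.13145436] [225.40117669 133.25860739]
15 [256.84928262 235.60435417] [225.25186429 131.46139201]
20 [256.83729627 239.26550228] [225.10138909 129.65018034]
```

Call:
step_arm:
  moves:
    - [0,0.2,0.2,3,-2.5]
    - [0,0.2,0.2,5,-2.5]
    - [0,0.2,0.2,5.5,-2.5]
    - [0,0.2,0.2,6,-2.5]
    - [0,0.2,0.2,6.5,-2.5]
    - [0,0.2,0.2,7,-2.5]
    - [0,0.2,0.2,7.4,-2.5]
    - [0,0.2,0.2,7.4,-2.5]

```text
time: 2.58
eef_pos: [502.7, -65.4, 142.2]
ee_rot: [-0.455, -3.108, 0.0]
force: [-1.3, -0.0, -0.1]
opening: -0.0
```

```bash
python3 -c "
from h import *
rel((480,-58.5,78.5),163.8);print(robot.get_state()['joints'])
snap('scene','s2');snap('wrist','w2')
a=cv2.resize(load('s2')['image'][80:240,150:310],(400,400),interpolation=2);b=cv2.resize(load('w2')['image'][150:350,160:360],(400,400));cv2.imwrite('pics/e.png',np.hstack([a,b]))"
```

```text
t 2.58 pos [502.7 -65.4 142.2] yaw 163.34 tilt 0.01 F [-1.3 -0.  -0.1] open -0.0 | shift cm [2.37 0.01 6.37] spin -0.4571196143942018
[ 0.92979663  0.49294684 -1.06963949  1.94406847  0.51276238  1.00885698
  0.90391287]
```

View pics/e.png

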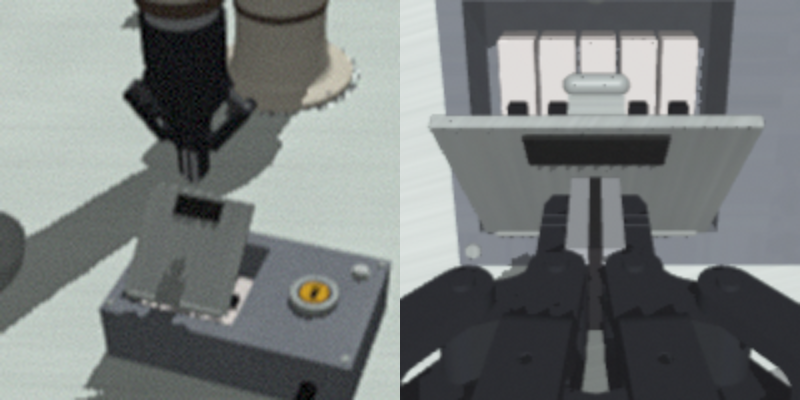

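Call:
step_arm:
  moves:
    - [0,0,0,0.4,0]
    - [0,0,0,0.8,0]
    - [0,0,0,1.2,0]
    - [0,0,0,1.6,0]
    - [0,0,0,1.6,0]

```text
time: 3.1
eef_pos: [502.0, -65.3, 125.4]
ee_rot: [-0.454, -3.107, -0.0]
force: [-0.1, 0.2, 0.2]
opening: 0.1
```

```bash
python3 -c "
from h import *
rel((480,-58.5,78.5),163.8)
snap('scene','s2');snap('wrist','w2')
a=cv2.resize(load('s2')['image'][80:240,150:310],(400,400),interpolation=2);b=cv2.resize(load('w2')['image'][150:350,160:360],(400,400));cv2.imwrite('pics/e2.png',np.hstack([a,b]))"
```

```text
t 3.1 pos [502.  -65.3 125.4] yaw 163.37 tilt 0.08 F [-0.1  0.2  0.2] open 0.1 | shift cm [2.3  0.02 4.7 ] spin -0.4256261664075396
```

View pics/e2.png

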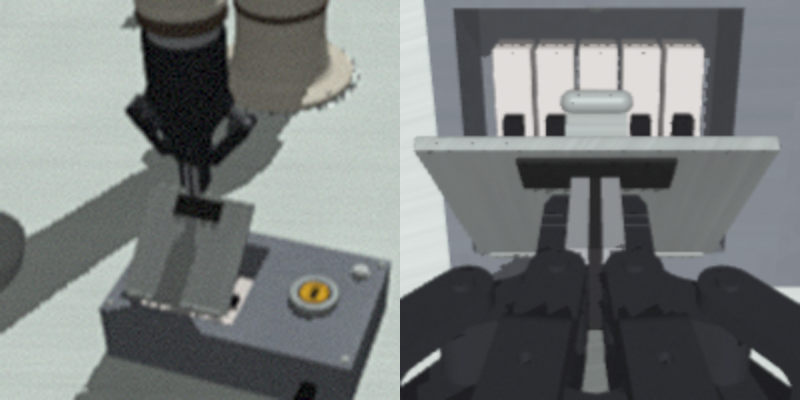

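Call:
step_arm:
  moves:
    - [0,0,0,0.4,0]
    - [0,0.1,0,0.8,0]
    - [0,0.2,0,1.2,0]
    - [0,0.4,0,1.6,0]

```text
time: 3.53
eef_pos: [498.7, -64.1, 110.0]
ee_rot: [-0.454, -3.108, 0.0]
force: [-0.2, 0.6, 0.7]
opening: -0.4
```

```bash
python3 -c "
from h import *
rel((480,-58.5,78.5),163.8)
snap('scene','s2');snap('wrist','w2')
a=cv2.resize(load('s2')['image'][80:240,150:310],(400,400),interpolation=2);b=cv2.resize(load('w2')['image'][150:350,160:360],(400,400));cv2.imwrite('pics/e3.png',np.hstack([a,b]))"
```

```text
t 3.53 pos [498.7 -64.1 110. ] yaw 163.37 tilt 0.01 F [-0.2  0.6  0.7] open -0.4 | shift cm [1.95 0.   3.15] spin -0.43001883169566213
```

View pics/e3.png

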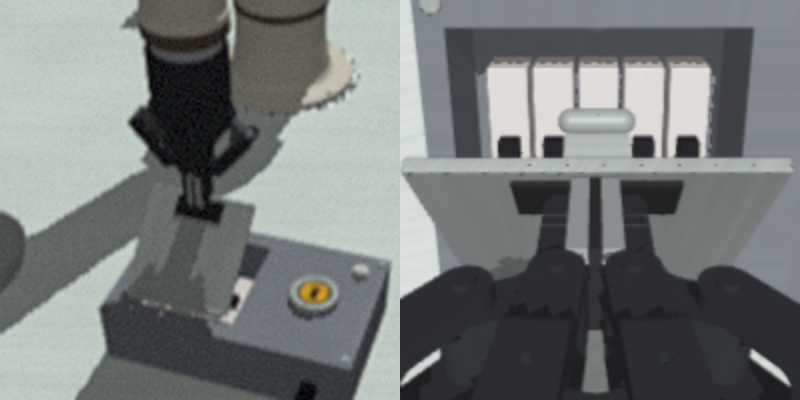

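Call:
step_arm:
  moves:
    - [0,0.1,0,0.4,0]
    - [0,0.3,0,0.8,0]
    - [0,0.5,0,1.2,0]
    - [0,0.7,0,1.6,0]

```text
time: 3.97
eef_pos: [492.0, -62.0, 94.0]
ee_rot: [0.454, 3.109, 0.0]
force: [-0.6, 0.5, 1.8]
opening: 0.0
```

```bash
python3 -c "
from h import *
rel((480,-58.5,78.5),163.8)
snap('scene','s2');snap('wrist','w2')
a=cv2.resize(load('s2')['image'][80:240,150:310],(400,400),interpolation=2);b=cv2.resize(load('w2')['image'][150:350,160:360],(400,400));cv2.imwrite('pics/e4.png',np.hstack([a,b]))"
```

```text
t 3.97 pos [492. -62.  94.] yaw 163.38 tilt 0.01 F [-0.6  0.5  1.8] open 0.0 | shift cm [ 1.25 -0.    1.55] spin -0.4231183619423007
```

View pics/e4.png

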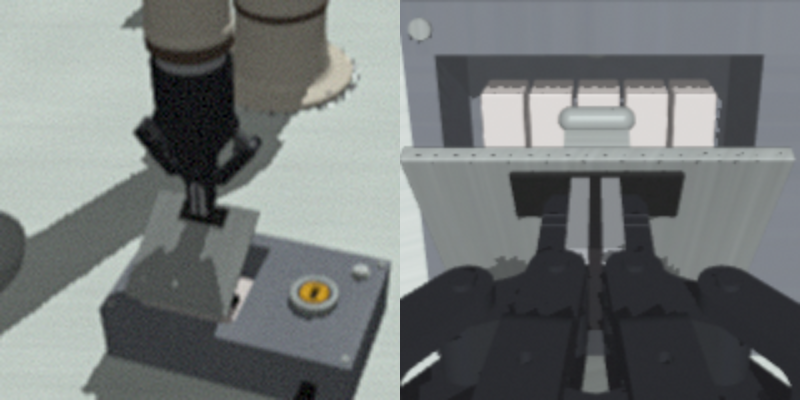

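```bash
python3 - <<'E'
from h import *
W=load('w2');S=load('s2')
a=tri([(W,356,226),(S,252.8,164.3)]);b=tri([(W,161,226),(S,216,157.5)])
print(a,b,np.linalg.norm(a-b)); 
m=(a+b)/2; print('th',np.arctan2(m[2]-74,np.hypot(m[0]-575,m[1]+86)))
E
```

```text
[492.75640911  -5.08485148 126.10122928] [ 462.09915645 -107.00012953  123.62101767] 106.45535444764403
th 0.4622933608154726
```

Call:
step_arm:
  moves:
    - [0,0.2,0,0.4,0]
    - [0,0.4,0,0.8,0]
    - [0,0.6,0,1.2,0]
    - [0,0.7,0,1.6,0]
    - [0,0.8,0,2,0]
    - [0,0.9,0,2.4,0]
    - [0,1.0,0,2.7,0]
    - [0,1.0,0,2.7,0]

```text
time: 4.73
eef_pos: [482.0, -59.2, 66.7]
ee_rot: [-0.454, -3.108, -0.0]
force: [-0.2, 0.3, 0.8]
opening: 0.1
```

```bash
python3 -c "
from h import *
rel((480,-58.5,78.5),163.8)
snap('scene','s2');snap('wrist','w2')
a=cv2.resize(load('s2')['image'][80:240,150:310],(400,400),interpolation=2);b=cv2.resize(load('w2')['image'][150:350,160:360],(400,400));cv2.imwrite('pics/e5.png',np.hstack([a,b]))"
```

```text
t 4.73 pos [482.  -59.2  66.7] yaw 163.39 tilt 0.05 F [-0.2  0.3  0.8] open 0.1 | shift cm [ 0.21  0.01 -1.18] spin -0.41298414266159966
```

View pics/e5.png

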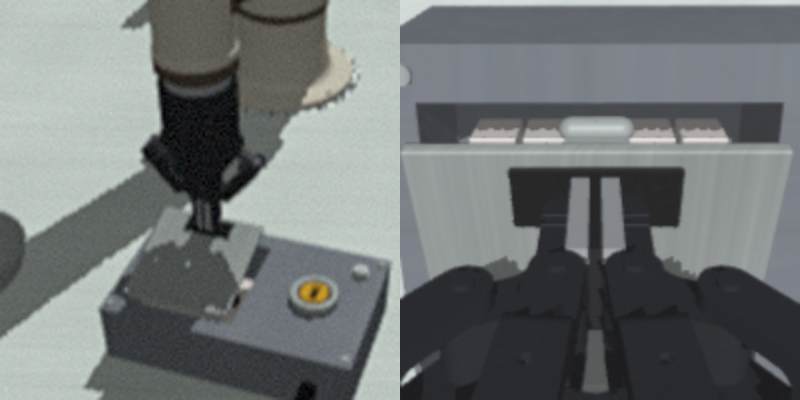

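Call:
step_arm:
  moves:
    - [0,0.2,0,0.4,0]
    - [0,0.2,0,0.8,0]
    - [0,0.2,0,1.2,0]
    - [0,0.2,0,1.4,0]
    - [0,0.2,0,1.6,0]

```text
time: 5.25
eef_pos: [480.0, -58.5, 51.1]
ee_rot: [-0.454, -3.107, 0.0]
force: [-3.5, 2.2, 5.1]
opening: -0.1
```

```bash
python3 -c "
from h import *
rel((480,-58.5,78.5),163.8)"
```

```text
t 5.25 pos [480.  -58.5  51.1] yaw 163.39 tilt 0.08 F [-3.5  2.2  5.1] open -0.1 | shift cm [ 0.   -0.   -2.74] spin -0.41377634858781676
```

Call:
step_arm:
  moves:
    - [0,0,0,0.2,0]
    - [0,0,0,0.3,0]
    - [0,0,0,0.4,0]
    - [0,0,0,0.5,0]
    - [0,0,0,0.5,0]

```text
time: 5.67
eef_pos: [480.8, -58.7, 46.2]
ee_rot: [0.454, 3.108, 0.0]
force: [-0.1, -0.3, -0.2]
opening: 0.2
```

```bash
python3 -c "
from h import *
rel((480,-58.5,78.5),163.8)
snap('scene','s2');snap('wrist','w2')
a=cv2.resize(load('s2')['image'][80:240,150:310],(400,400),interpolation=2);b=cv2.resize(load('w2')['image'][150:350,160:360],(400,400));cv2.imwrite('pics/e6.png',np.hstack([a,b]))"
```

```text
t 5.67 pos [480.8 -58.7  46.2] yaw 163.38 tilt 0.02 F [-0.1 -0.3 -0.2] open 0.2 | shift cm [ 0.08 -0.   -3.23] spin -0.42430894702025057
```

View pics/e6.png

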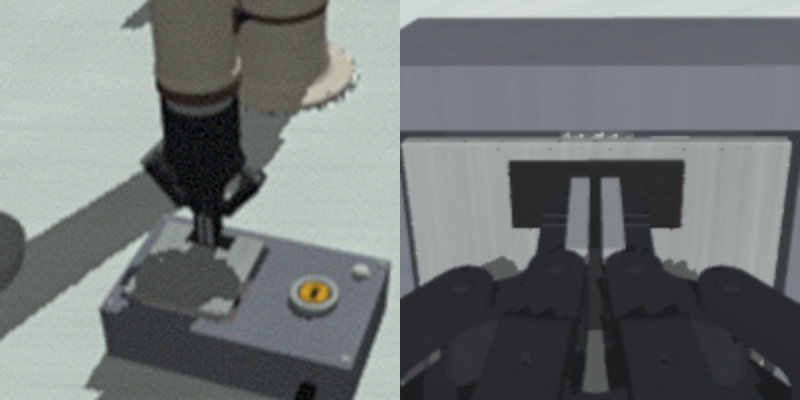

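The cover is flush and the force has dropped to zero, which suggests the catch snapped. I'll press a little further to be sure.

Call:
step_arm:
  moves:
    - [0,0,0,0.2,0]
    - [0,0,0,0.4,0]
    - [0,0,0,0.4,0]

```text
time: 6.02
eef_pos: [481.1, -58.8, 43.3]
ee_rot: [0.454, 3.108, -0.002]
force: [-3.7, -0.7, 14.1]
opening: -0.1
```

```bash
python3 -c "
from h import *
rel((480,-58.5,78.5),163.8)"
```

```text
t 6.02 pos [481.1 -58.8  43.3] yaw 163.38 tilt 0.08 F [-3.7 -0.7 14.1] open -0.1 | shift cm [ 0.12 -0.01 -3.52] spin -0.42017469422521003
```

Call:
step_arm:
  moves:
    - [0,0,0,-3,0]
    - [0,0,0,-7,0]
    - [4,0,0,-11,0]
    - [4,0,0,-15,0]

```text
time: 6.35
eef_pos: [480.2, -58.3, 193.7]
ee_rot: [-0.453, -3.108, -0.001]
force: [1.0, -2.0, 1.2]
opening: 23.4
```

```bash
python3 -c "
from h import *
rel((457,291,190),198);print(robot.get_state()['joints'])
snap('scene','s3');snap('wrist','w3')
a=cv2.resize(load('s3')['image'][80:240,150:310],(400,400),interpolation=2);b=cv2.resize(load('w3')['image'][:,64:448],(400,400));cv2.imwrite('pics/e7.png',np.hstack([a,b]))"
```

```text
t 6.35 pos [480.2 -58.3 193.7] yaw 163.42 tilt 0.07 F [ 1.  -2.   1.2] open 23.4 | shift cm [12.19 32.81  0.4 ] spin -34.58088729512576
[ 1.03707201  0.38509027 -1.1685017   1.94371462  0.40240256  1.07686634
  0.97869289]
```

View pics/e7.png

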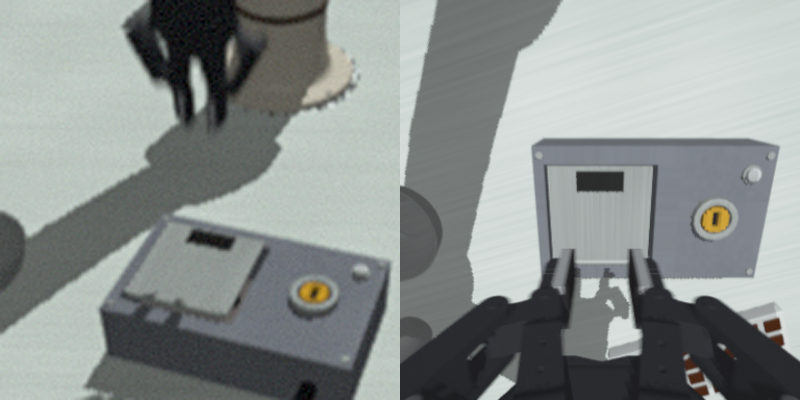

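The cover stays shut with the hand lifted. Next I'll move over to the key.

Call:
step_arm:
  moves:
    - [4,12.2,32.8,0,-34.6]
    - [4,12.2,32.8,0,-34.6]
    - [4,12.2,32.8,0,-34.6]
    - [4,12.2,32.8,0,-34.6]
    - [4,12.2,32.8,0,-34.6]
    - [4,12.2,32.8,0,-34.6]
    - [4,12.2,32.8,0,-34.6]
    - [4,12.2,32.8,0,-34.6]
    - [4,12.2,32.8,0,-34.6]
    - [4,12.2,32.8,0,-34.6]

```text
time: 7.28
eef_pos: [455.3, 296.5, 192.5]
ee_rot: [-0.503, 3.101, 0.006]
force: [0.7, -0.2, -0.1]
opening: 39.6
```

```bash
python3 -c "
from h import *
rel((457,291,150),198);print(robot.get_state()['joints'])
snap('wrist','w4');snap('scene','s4')"
```

```text
t 7.28 pos [455.3 296.5 192.5] yaw -161.56 tilt 0.21 F [ 0.7 -0.2 -0.1] open 39.6 | shift cm [ 0.02 -0.59  4.25] spin 0.4358462454090386
[ 0.26684659  0.55095358 -1.18699963  1.81123854  0.55413025  1.16343044
  0.79224341]
```

View pics/w4.png

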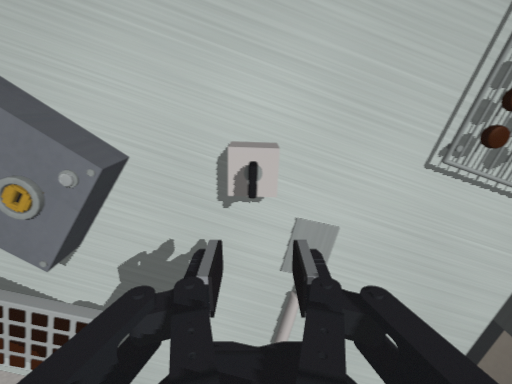

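View pics/s4.png

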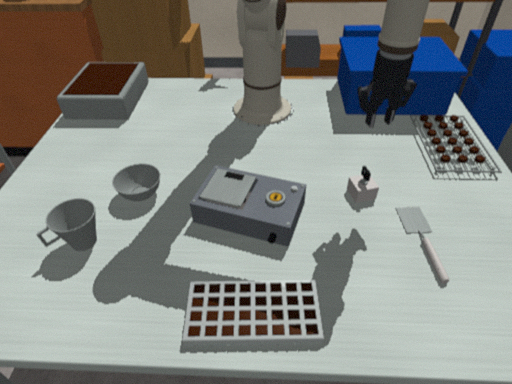

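```bash
python3 - <<'E'
from h import *
W=load('w4');S=load('s4');T=load('top0')
im=W['image'];g=im[130:215,210:300]
cv2.imwrite('pics/f.png',cv2.resize(g,None,fx=7,fy=7,interpolation=cv2.INTER_CUBIC))
m=(im.max(2)<45).astype(np.uint8);M=np.zeros_like(m);M[150:205,240:266]=1;m&=M
k,l,st,ce=cv2.connectedComponentsWithStats(m);i=1+np.argmax(st[1:,4]);print(st[i],ce[i],cv2.minAreaRect(cv2.findNonZero((l==i).astype(np.uint8))))
c=ce[i]; print(onz(W,*c,75), tri([(W,*c),(S,365.43,173.45)]),tri([(W,*c),(S,365.43,173.45),(T,157.54,222.6)]))
E
```

```text
[248 162   9  36 244] [252.08606557 179.38114754] ((252.0682830810547, 179.5196075439453), (7.133692264556885, 35.15152359008789), 1.9749339818954468)
[456.41562282 290.96044999  75.        ] [457.15498714 291.56328961  72.62825478] [456.7256333  291.34275893  72.3435907 ]
```

View pics/f.png

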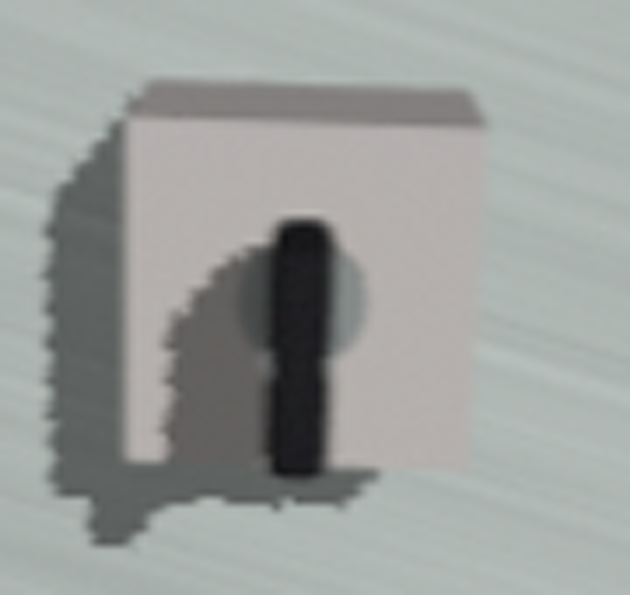

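```bash
python3 - <<'E'
from h import *
W=load('w4')
P=np.array([onz(W,(x-3)/7+210,(y-3)/7+130,45)[:2] for x,y in[(126,118),(488,127),(469,467),(124,463)]])
print(P.round(1),P.mean(0))
for i,j in((0,1),(3,2),(3,0),(2,1)):
    v=P[j]-P[i];print(np.linalg.norm(v),np.degrees(np.arctan2(v[1],v[0])))
# bow top edge z=89 and bottom
a=onz(W,252.8,162,89);b=onz(W,251.7,180,89);print(a,b)
rel((456.5,291.2,130),-163.5)
E
```

```text
[[436.  254.1]
 [418.5 311.2]
 [475.4 328.2]
 [493.7 270.8]] [455.88152231 291.09999438]
59.67804775551861 106.96595829244878
60.250398804438454 107.64506604966542
60.06541074740434 -163.86705275433437
59.34573592445191 -163.32863149224477
[435.06882985 284.95172236  89.        ] [453.42131453 289.76141353  89.        ]
t 7.38 pos [457.  290.9 191.7] yaw -161.89 tilt 0.06 F [ 0.5 -0.   0.6] open 40.1 | shift cm [0.03 0.05 6.17] spin 1.6076027056870714
```

Call:
step_arm:
  moves:
    - [4,-0.05,0,3,1.3]
    - [4,-0.05,0,6,1.3]
    - [4,-0.05,0,9,1.3]
    - [4,-0.05,0,11,1.3]
    - [4,-0.05,0,12,1.3]
    - [4,-0.05,0,13,1.3]
    - [4,-0.05,0,13,1.3]

```text
time: 7.97
eef_pos: [458.0, 288.8, 61.0]
ee_rot: [0.452, -3.107, 0.002]
force: [-0.3, -0.2, 0.7]
opening: 39.7
```

```bash
python3 -c "
from h import *
rel((456.3,291.1,25),-163.2)
snap('scene','s5');snap('wrist','w5')
a=cv2.resize(load('s5')['image'][80:220,300:440],(400,400),interpolation=2);b=cv2.resize(load('w5')['image'][100:350,130:380],(400,400));cv2.imwrite('pics/g.png',np.hstack([a,b]))"
```

```text
t 7.97 pos [458.  288.8  61. ] yaw -163.43 tilt 0.13 F [-0.3 -0.2  0.7] open 39.7 | shift cm [0.09 0.27 3.6 ] spin -0.23122803395588676
```

View pics/g.png

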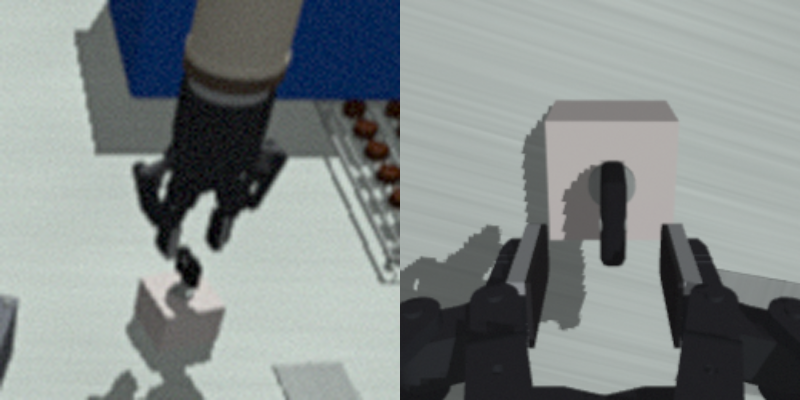

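Call:
step_arm:
  moves:
    - [4,0.1,0.3,0,0]
    - [4,0.1,0.3,0.5,0]
    - [4,0.1,0.3,1.5,0]
    - [4,0.1,0.3,2.5,0]
    - [4,0.1,0.3,3,0]
    - [4,0.1,0.3,3,0]

```text
time: 8.57
eef_pos: [455.2, 292.3, 30.6]
ee_rot: [0.455, -3.106, 0.002]
force: [-0.2, -0.9, -0.2]
opening: 40.2
```

```bash
python3 -c "
from h import *
rel((456.3,291.1,25),-163.2)
snap('scene','s5');snap('wrist','w5')
a=cv2.resize(load('s5')['image'][80:220,300:440],(400,400),interpolation=2);b=cv2.resize(load('w5')['image'][100:350,130:380],(400,400));cv2.imwrite('pics/g2.png',np.hstack([a,b]))"
```

```text
t 8.57 pos [455.2 292.3  30.6] yaw -163.31 tilt 0.16 F [-0.2 -0.9 -0.2] open 40.2 | shift cm [-0.07 -0.15  0.56] spin -0.11423177170135546
```

View pics/g2.png

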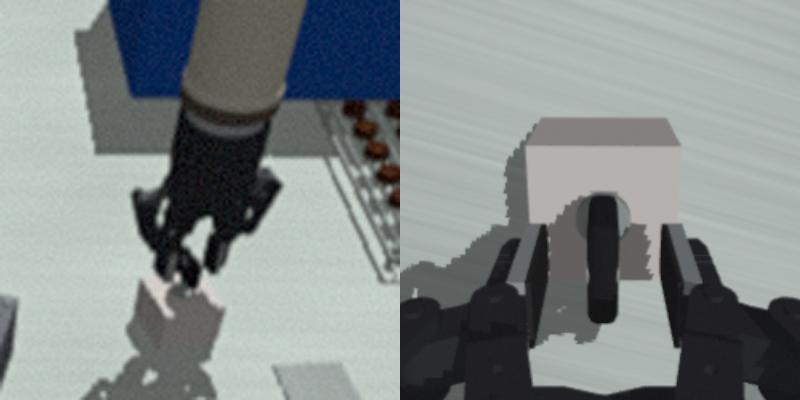

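Call:
step_arm:
  moves:
    - [4,0,-0.1,0.4,0]
    - [4,0,-0.1,0.8,0]
    - [4,0,-0.1,0.8,0]
    - [2,0,-0.1,0.8,0]
    - [0,0,-0.1,0.8,0]
    - [0,0,-0.1,0.8,0]
    - [0,0,-0.1,0.8,0]
    - [0,0,-0.1,0.8,0]
    - [0,0,-0.1,0.8,0]
  newtons: 60

```text
time: 9.42
eef_pos: [456.8, 292.5, 24.7]
ee_rot: [-0.456, 3.108, 0.0]
force: [-0.1, -0.3, 2.3]
opening: 9.3
```

```bash
python3 -c "
from h import *
rel((456.3,291.1,25),-163.2)
snap('scene','s5');snap('wrist','w5')
a=cv2.resize(load('s5')['image'][80:220,300:440],(400,400),interpolation=2);b=cv2.resize(load('w5')['image'][100:350,130:380],(400,400));cv2.imwrite('pics/g3.png',np.hstack([a,b]))"
```

```text
t 9.42 pos [456.8 292.5  24.7] yaw -163.32 tilt 0.03 F [-0.1 -0.3  2.3] open 9.3 | shift cm [ 0.08 -0.12 -0.03] spin -0.12012670711015971
```

View pics/g3.png

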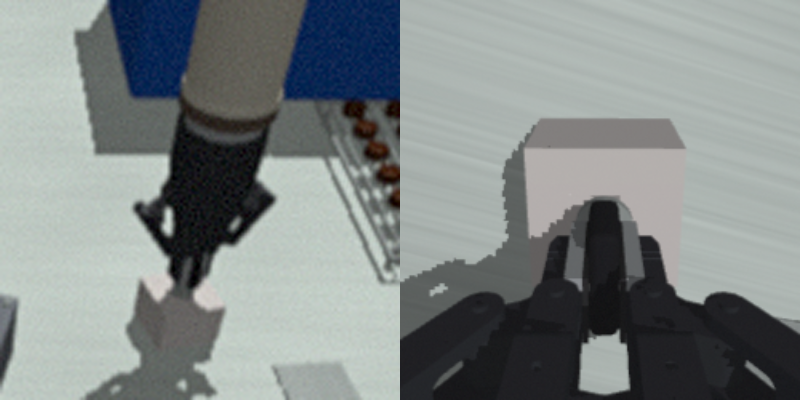

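Call:
step_arm:
  moves:
    - [0,0,0,-1,0]
    - [0,0,0,-2,0]
    - [0,0,0,-3,0]
    - [0,0,0,-5,0]
    - [0,0,0,-8,0]
    - [0,0,0,-12,0]
    - [0,0,0,-12,0]
  newtons: 80

```text
time: 10.1
eef_pos: [459.3, 296.2, 151.8]
ee_rot: [-0.456, 3.099, 0.007]
force: [0.0, 1.6, 0.0]
opening: 9.0
```

```bash
python3 -c "
from h import *
rel((557,52,150),163.8);print(robot.get_state()['joints'])
snap('scene','s6');snap('wrist','w6')
a=cv2.resize(load('s6')['image'][80:220,300:440],(400,400),interpolation=2);b=cv2.resize(load('w6')['image'][100:350,130:380],(400,400));cv2.imwrite('pics/g4.png',np.hstack([a,b]))"
```

```text
t 10.1 pos [459.3 296.2 151.8] yaw -163.27 tilt 0.59 F [0.  1.6 0. ] open 9.0 | shift cm [ -2.32 -26.19   0.12] spin 32.9251779797666
[ 0.22868227  0.5891319  -1.13191108  1.85145944  0.60699986  1.08706748
  0.72807029]
```

View pics/g4.png

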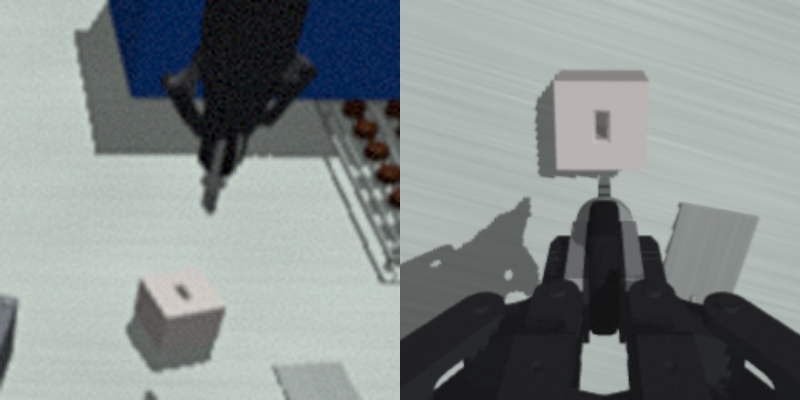

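Call:
step_arm:
  moves:
    - [0,-2.3,-26.2,0,33]
    - [0,-2.3,-26.2,0,33]
    - [0,-2.3,-26.2,0,33]
    - [0,-2.3,-26.2,0,33]
    - [0,-2.3,-26.2,0,33]
    - [0,-2.3,-26.2,0,33]
    - [0,-2.3,-26.2,0,33]
    - [0,-2.3,-26.2,0,33]
    - [0,-2.3,-26.2,0,33]
    - [0,-2.3,-26.2,0,33]

```text
time: 11.03
eef_pos: [552.6, 49.4, 143.9]
ee_rot: [-0.443, -3.109, -0.001]
force: [0.5, 0.5, -1.3]
opening: 8.5
```

Call:
step_arm:
  moves:
    - [0,0,0,0,0]
    - [0,0,0,0,0]

```text
time: 11.2
eef_pos: [553.1, 49.9, 144.4]
ee_rot: [-0.441, -3.11, -0.001]
force: [0.7, -0.2, -1.2]
opening: 8.5
```

```bash
python3 -c "
from h import *
rel((557,52,100),163.8);print(robot.get_state()['joints'])
snap('scene','s7');snap('wrist','w7');rel((557,52,100),163.8)
a=cv2.resize(load('s7')['image'][110:250,200:340],(400,400),interpolation=2);b=cv2.resize(load('w7')['image'][100:350,130:380],(400,400));cv2.imwrite('pics/g5.png',np.hstack([a,b]))"
```

```text
t 11.2 pos [553.1  49.9 144.4] yaw 163.87 tilt 0.03 F [ 0.7 -0.2 -1.2] open 8.5 | shift cm [-0.32  0.31  4.44] spin 0.06732139585847108
[ 0.6119356   0.55144335 -0.98738271  1.82877549  0.5273042   1.05137569
  0.70819613]
t 11.3 pos [553.4  49.3 144.5] yaw 163.82 tilt 0.01 F [ 0.3 -0.1 -1.3] open 8.7 | shift cm [-0.27  0.36  4.45] spin 0.018421822354099504
```

View pics/g5.png

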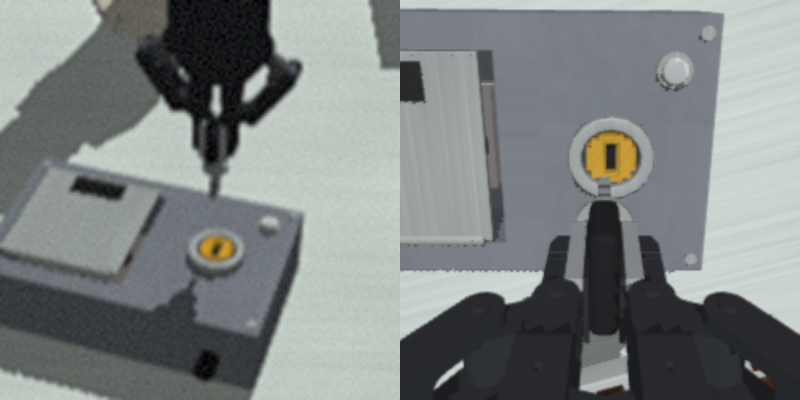

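```bash
python3 - <<'E'
from h import *
def sub(W,x0,y0,x1,y1,out):
    cv2.imwrite(out,cv2.resize(W['image'][y0:y1,x0:x1],None,fx=8,fy=8,interpolation=cv2.INTER_CUBIC))
W=load('w7');V=load('w6')
hs=cv2.cvtColor(W['image'],cv2.COLOR_BGR2HSV)
m=cv2.inRange(hs,(12,90,60),(35,255,255));c=cv2.findNonZero(m[150:230,230:300]);print(len(c))
x,y,w,h=cv2.boundingRect(c);print(x+230,y+150,w,h)
# keyway dark
g=W['image'].max(2)
def dark(g,x0,y0,x1,y1,t):
    m=(g[y0:y1,x0:x1]<t).astype(np.uint8);k,l,st,ce=cv2.connectedComponentsWithStats(m);i=1+np.argmax(st[1:,4])
    r=cv2.minAreaRect(cv2.findNonZero((l==i).astype(np.uint8)));print(st[i],ce[i]+[x0,y0],r);return ce[i]+[x0,y0]
p=dark(g,255,185,270,208,90);print('keyway at 80',onz(W,*p,80))
g=V['image'].max(2);q=dark(g,245,160,268,192,130);print('block slot at 45',onz(V,*q,45))
sub(W,235,165,300,235,'pics/k1.png');sub(V,225,140,290,210,'pics/k2.png')
a=cv2.imread('pics/k1.png');b=cv2.imread('pics/k2.png');cv2.imwrite('pics/k.png',cv2.resize(np.hstack([a,b]),(800,430)))
E
```

```text
781
246 182 32 32
[ 4  5  6 16 93] [261.51612903 197.25806452] ((6.5, 12.5), (15.0, 5.0), 90.0)
keyway at 80 [555.80732434  53.10651012  80.        ]
[  8  10   8  17 112] [256.16071429 177.33928571] ((11.5, 18.0), (16.0, 7.0), 90.0)
block slot at 45 [453.51293133 291.79916485  45.        ]
```

View pics/k.png

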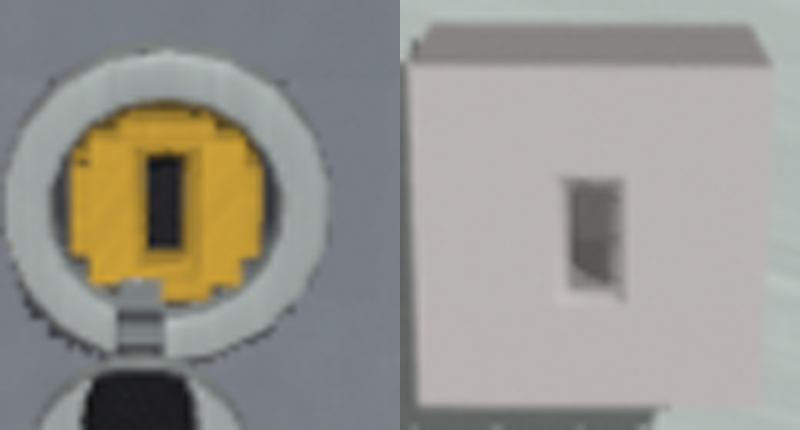

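```bash
python3 - <<'E'
from h import *
W=load('w7')
x=np.array([np.cos(np.radians(163.85)),np.sin(np.radians(163.85))]);y=np.array([x[1],-x[0]])
for z in(134.8,136,133):
    p=onz(W,257.75,211,z)[:2]-[553.1,49.9];print(z,p@x,p@y)
k=onz(W,261.5,197.26,80)[:2]-[553.1,49.9];print('keyway rel',k@x,k@y)
for P in ((557.3,51.4),(557.3,52.3)): k=np.array(P)-[553.1,49.9];print(k@x,k@y)
rel((557.3,52.3,100),163.8)
E
```

```text
134.8 6.856817470091015 0.2925068402255507
136 7.3392680094866805 0.29000980678200106
133 6.133141660997626 0.2962523903908437
keyway rel -1.7104431480101734 3.818341235382105
-3.617025021407206 2.609047717944927
-3.3666873343819637 3.473530825041213
t 11.3 pos [553.4  49.3 144.5] yaw 163.82 tilt 0.01 F [ 0.3 -0.1 -1.3] open 8.7 | shift cm [-0.29  0.4   4.45] spin 0.018421822354099504
```

Call:
step_arm:
  moves:
    - [0,-0.2,0.35,1,0]
    - [0,-0.2,0.35,2,0]
    - [0,-0.2,0.35,3,0]
    - [0,-0.2,0.35,4,0]
    - [0,-0.2,0.35,4.4,0]
    - [0,-0.2,0.35,4.4,0]
    - [0,-0.2,0.35,4.4,0]

```text
time: 11.88
eef_pos: [556.4, 50.8, 99.9]
ee_rot: [-0.446, -3.109, -0.0]
force: [-0.3, 0.8, -0.5]
opening: 8.2
```

```bash
python3 -c "
from h import *
rel((557.3,52.3,100),163.8)
snap('wrist','w8');snap('scene','s8');rel((557.3,52.3,100),163.8)
a=cv2.resize(load('s8')['image'][150:230,235:315],(400,400),interpolation=2);b=cv2.resize(load('w8')['image'][150:250,210:310],(400,400),interpolation=2);cv2.imwrite('pics/g6.png',np.hstack([a,b]))"
```

```text
t 11.88 pos [556.4  50.8  99.9] yaw 163.69 tilt 0.05 F [-0.3  0.8 -0.5] open 8.2 | shift cm [-0.05  0.17 -0.01] spin -0.11428750424204281
t 11.98 pos [557.   50.9 100.7] yaw 163.68 tilt 0.04 F [ 0.   0.2 -0.8] open 9.0 | shift cm [0.02 0.15 0.07] spin -0.124882240850269
```

View pics/g6.png

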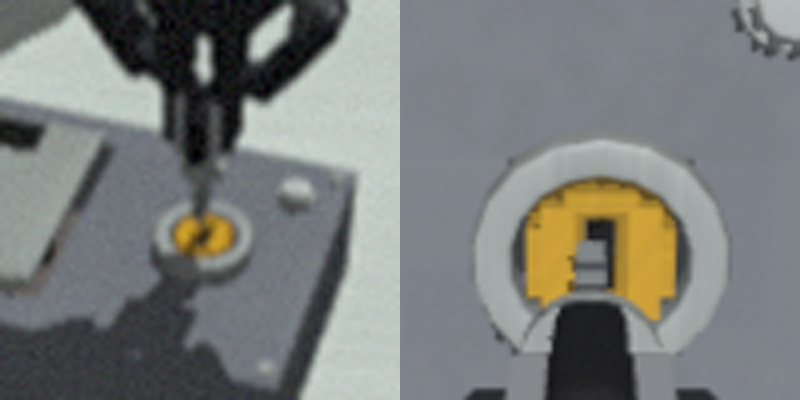

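```bash
python3 - <<'E'
from h import *
W=load('w8');x=np.array([np.cos(np.radians(163.69)),np.sin(np.radians(163.69))]);y=np.array([x[1],-x[0]]);o=np.array([556.4,50.8])
f=lambda a,b:(210+(a+.5)/4-.5,150+(b+.5)/4-.5)
for n,a,b,z in(('kw front',200,218,80),('kw L',186,230,80),('kw R',215,230,80),('tip front',191,240,90.2),('tip front',191,240,91.5),('bez L',75,238,80),('bez R',327,238,80),('bez front',200,142,80)):
    p=onz(W,*f(a,b),z)[:2]-o;print(n,z,p@x,p@y)
E
```

```text
kw front 80 8.52433342353505 1.9879081201188042
kw L 80 6.119976374705072 -0.6367600236033999
kw R 80 6.118036472362258 4.812025994256245
tip front 90.2 8.135388272118245 0.29754314044227625
tip front 91.5 8.64949058242123 0.2969325908248596
bez L 80 4.514024048605376 -21.54645469002501
bez R 80 4.497138455011636 25.918102322943696
bez front 80 23.357424116891323 1.9522542562205105
```

Call:
step_arm:
  moves:
    - [0,-0.06,0.18,0,0]
    - [0,-0.06,0.18,0,0]
    - [0,-0.06,0.18,0.4,0]
    - [0,-0.06,0.18,0.8,0]
    - [0,-0.06,0.18,1.1,0]
    - [0,-0.06,0.18,1.3,0]
    - [0,-0.06,0.18,1.5,0]
    - [0,-0.06,0.18,1.5,0]

```text
time: 12.65
eef_pos: [557.8, 52.2, 85.0]
ee_rot: [-0.446, -3.11, -0.0]
force: [1.2, -0.2, -0.5]
opening: 8.5
```

```bash
python3 -c "
from h import *
rel((557.3,52.3,100),163.8)
snap('wrist','w9');snap('scene','s9')
a=cv2.resize(load('s9')['image'][150:230,235:315],(400,400),interpolation=2);b=cv2.resize(load('w9')['image'][150:250,210:310],(400,400),interpolation=2);cv2.imwrite('pics/g7.png',np.hstack([a,b]))"
```

```text
t 12.65 pos [557.8  52.2  85. ] yaw 163.67 tilt 0.01 F [ 1.2 -0.2 -0.5] open 8.5 | shift cm [ 0.05  0.   -1.5 ] spin -0.12712153970505824
```

View pics/g7.png

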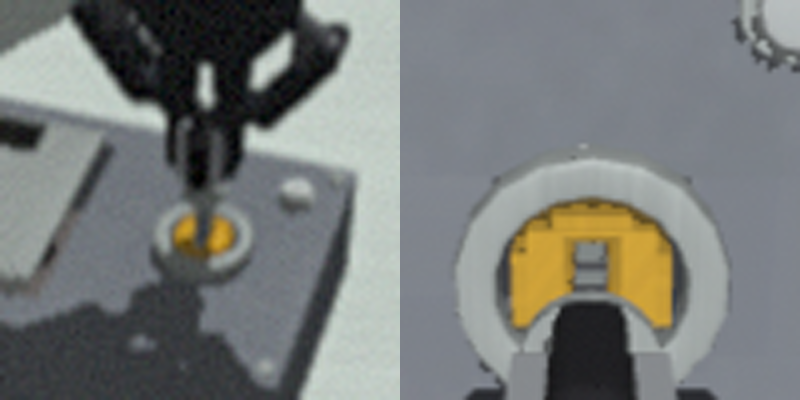

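Call:
step_arm:
  moves:
    - [0,0,0,0.3,0]
    - [0,0,0,0.6,0]
    - [0,0,0,0.9,0]
    - [0,0,0,1.2,0]
    - [0,0,0,1.2,0]

```text
time: 13.17
eef_pos: [557.7, 51.8, 72.9]
ee_rot: [-0.446, -3.11, 0.001]
force: [-0.0, -1.3, -2.0]
opening: 8.7
```

```bash
python3 -c "
from h import *
rel((557.3,52.3,100),163.8)
snap('wrist','w9');snap('scene','s9')
a=cv2.resize(load('s9')['image'][150:230,235:315],(400,400),interpolation=2);b=cv2.resize(load('w9')['image'][150:250,210:310],(400,400),interpolation=2);cv2.imwrite('pics/g8.png',np.hstack([a,b]))"
```

```text
t 13.17 pos [557.7  51.8  72.9] yaw 163.66 tilt 0.03 F [-0.  -1.3 -2. ] open 8.7 | shift cm [ 0.05  0.04 -2.71] spin -0.13679255892915876
```

View pics/g8.png

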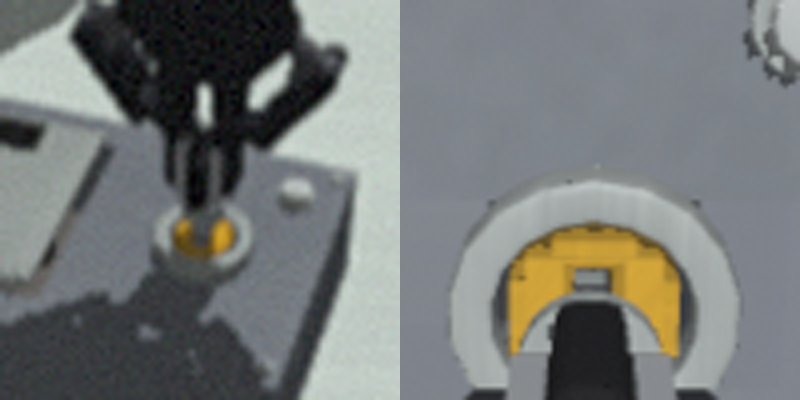

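Call:
step_arm:
  moves:
    - [0,0,0,0.3,0]
    - [0,0,0,0.6,0]
    - [0,0,0,0.9,0]
    - [0,0,0,1.1,0]
    - [0,0,0,1.1,0]

```text
time: 13.68
eef_pos: [558.3, 52.6, 62.4]
ee_rot: [0.446, 3.109, 0.001]
force: [2.2, -0.0, -1.9]
opening: 8.5
```

Call:
step_arm:
  moves:
    - [0,0,0,0.2,0]
    - [0,0,0,0.4,0]
    - [0,0,0,0.5,0]
    - [0,0,0,0.5,0]

```text
time: 14.02
eef_pos: [558.4, 52.7, 59.5]
ee_rot: [0.445, 3.108, -0.001]
force: [-4.2, -2.8, 20.8]
opening: 8.9
```

```bash
python3 -c "
from h import *
rel((557.3,52.3,100),163.8)
snap('wrist','w9');snap('scene','s9')
a=cv2.resize(load('s9')['image'][150:230,235:315],(400,400),interpolation=2);b=cv2.resize(load('w9')['image'][150:250,210:310],(400,400),interpolation=2);cv2.imwrite('pics/g9.png',np.hstack([a,b]))"
```

```text
t 14.02 pos [558.4  52.7  59.5] yaw 163.69 tilt 0.1 F [-4.2 -2.8 20.8] open 8.9 | shift cm [ 0.09 -0.07 -4.05] spin -0.11044261125411481
```

View pics/g9.png

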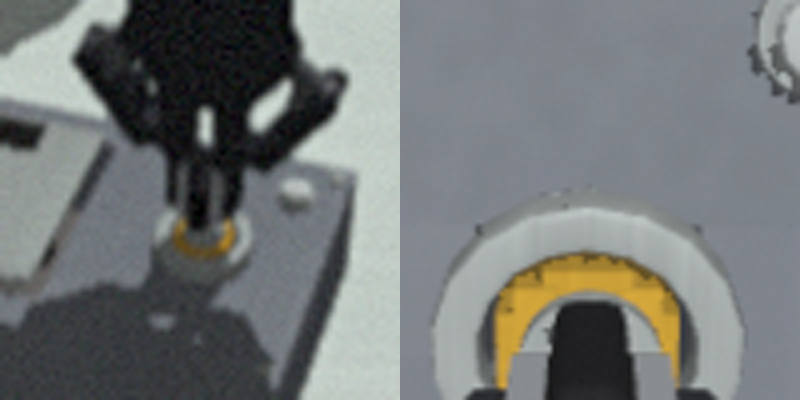

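Call:
step_arm:
  moves:
    - [0,0,0,0.05,3]
    - [0,0,0,0.1,-3]
    - [0,0.03,0,0.1,3]
    - [0,-0.03,0,0.1,-3]
    - [0,0,0,0.1,0]
    - [0,0,0,0.1,0]
  newtons: 100

```text
time: 14.62
eef_pos: [558.8, 52.5, 59.5]
ee_rot: [0.448, 3.107, -0.002]
force: [-7.1, -3.7, 25.9]
opening: 8.2
```

```bash
python3 -c "
from h import *
rel((557.3,52.3,100),163.8)
a=cv2.resize(snap('scene','s9')['image'][165:215,250:300],(580,580),interpolation=2);cv2.imwrite('pics/g10.png',a)"
```

```text
t 14.62 pos [558.8  52.5  59.5] yaw 163.57 tilt 0.17 F [-7.1 -3.7 25.9] open 8.2 | shift cm [ 0.12 -0.06 -4.05] spin -0.2263398839140507
```

View pics/g10.png

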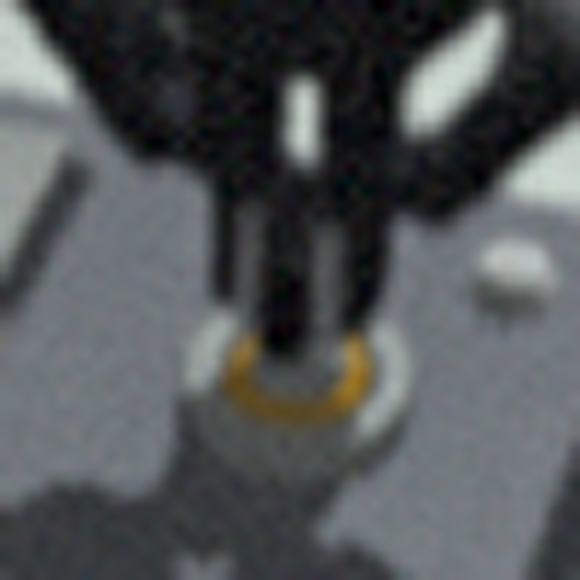

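Call:
step_arm:
  moves:
    - [0,0.05,0,-0.1,0]
    - [0,0.05,0,-0.15,7]
    - [0,0.05,0,-0.15,14]
    - [0,0.05,0,-0.15,21]
    - [0,0.05,0,-0.15,28]
    - [0,0.05,0,-0.15,30]
    - [0,0.05,0,-0.15,30]

```text
time: 15.25
eef_pos: [558.4, 52.0, 59.6]
ee_rot: [1.238, 2.884, -0.001]
force: [-1.5, -3.1, 14.5]
opening: 8.8
```

```bash
python3 -c "
from h import *
rel((557.3,52.3,59.5),73.8);s=robot.get_state();print(s['torque'],s['joints'])"
```

```text
t 15.25 pos [558.4  52.   59.6] yaw 133.55 tilt 0.16 F [-1.5 -3.1 14.5] open 8.8 | shift cm [ 0.1  -0.06  0.01] spin 59.74521537014063
[-0.71924008  0.51588607  0.03944713] [ 0.44808759  0.6133962  -0.77014477  1.87757412  0.55285552  0.87433173
  0.16143837]
```

Call:
step_arm:
  moves:
    - [0,0,0,0,7]
    - [0,0,0,0,14]
    - [0,0,0,0,21]
    - [0,0,0,0,28]
    - [0,0,0,0,35]
    - [0,0,0,0,42]
    - [0,0,0,0,49]
    - [0,0,0,0,56]
    - [0,0,0,0,60]
    - [0,0,0,0,60]

```text
time: 16.08
eef_pos: [557.1, 51.6, 59.6]
ee_rot: [2.516, 1.878, -0.002]
force: [-5.6, -3.8, 18.7]
opening: 8.5
```

```bash
python3 -c "
from h import *
rel((557.3,52.3,59.5),73.8);s=robot.get_state();print(s['torque'],s['joints'])"
```

```text
t 16.08 pos [557.1  51.6  59.6] yaw 73.46 tilt 0.14 F [-5.6 -3.8 18.7] open 8.5 | shift cm [0.07 0.   0.01] spin -0.3411069861177225
[-0.76318641  1.2860959   0.14802255] [ 0.27133494  0.54018182 -0.52691795  1.88427946  0.36697553  0.81410294
 -0.73832095]
```

Call:
step_arm:
  moves:
    - [0,0,0,0,2]
    - [0,0,0,0,4]
    - [0,0,0,0,5]
    - [0,0,0,0,5]

```text
time: 16.42
eef_pos: [557.0, 51.7, 59.6]
ee_rot: [2.594, 1.77, -0.002]
force: [-5.3, -2.7, 18.1]
opening: 8.4
```

```bash
python3 -c "
from h import *
rel((557.3,52.3,59.5),73.8);s=robot.get_state();print(s['torque'])"
```

```text
t 16.42 pos [557.   51.7  59.6] yaw 68.62 tilt 0.12 F [-5.3 -2.7 18.1] open 8.4 | shift cm [0.07 0.   0.01] spin -5.17558217096979
[-0.77315603  1.28321785  0.11736427]
```

Call:
step_arm:
  moves:
    - [0,0,0,0,1.5]
    - [0,0,0,0,3]
    - [0,0,0,0,3]
  newtons: 120

```text
time: 16.67
eef_pos: [556.9, 51.8, 59.6]
ee_rot: [2.639, 1.702, -0.002]
force: [-6.8, -2.7, 19.9]
opening: 8.5
```

```bash
python3 -c "
from h import *
rel((557.3,52.3,59.5),73.8);s=robot.get_state();print(s['torque'])
snap('wrist','w10');snap('scene','s10');snap('top','t10')
a=cv2.resize(load('s10')['image'][150:230,235:315],(400,400),interpolation=2);b=cv2.resize(load('w10')['image'],(533,400),interpolation=2)[:,67:467];cv2.imwrite('pics/g11.png',np.hstack([a,b]))"
```

```text
t 16.67 pos [556.9  51.8  59.6] yaw 65.65 tilt 0.13 F [-6.8 -2.7 19.9] open 8.5 | shift cm [0.07 0.01 0.01] spin -8.151364779549567
[-0.85529721  1.42836955  0.33088761]
```

View pics/g11.png

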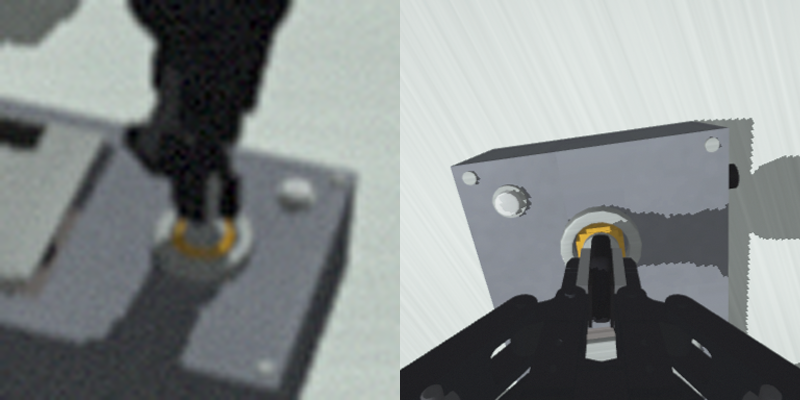

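View pics/s10.png

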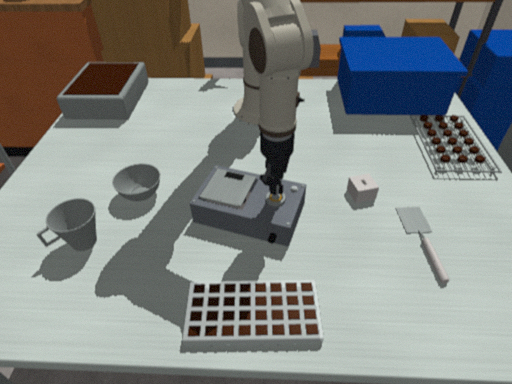

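Call:
step_arm:
  moves:
    - [0,0,0,0,0.5]
    - [0,0,0,0,0.5]
    - [0,0,0,0,0.5]
    - [0,0,0,0,0.5]
    - [0,0,0,0,0.5]
    - [0,0,0,0,0.5]

```text
time: 17.32
eef_pos: [556.9, 51.7, 59.6]
ee_rot: [2.645, 1.693, -0.002]
force: [-6.0, -4.2, 19.0]
opening: 8.3
```

```bash
python3 -c "
from h import *
rel((557.3,52.3,59.5),73.8);s=robot.get_state();print(s['torque'])
W=snap('wrist','w11');cv2.imwrite('pics/g12.png',cv2.resize(W['image'][190:330,190:330],(560,560),interpolation=2))"
```

```text
t 17.32 pos [556.9  51.7  59.6] yaw 65.24 tilt 0.13 F [-6.  -4.2 19. ] open 8.3 | shift cm [0.07 0.01 0.01] spin -8.56183236236052
[-0.77840573  1.46380196  0.41727147]
```

View pics/g12.png

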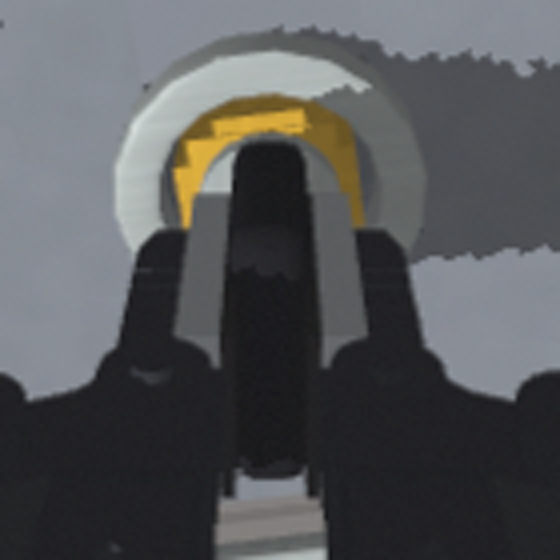

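The bow is held square between the pads and the collar sits on the plug. The hand is steady against the stop: torque is 0.42 N m, where the spring alone gives about 0.13. I'm handing in.

```bash
python3 -c "
from h import *
print(robot.job_done());rel((557.3,52.3,59.5),73.8)"
```

```text
the job is handed in; nothing more can be done
None
the job is handed in; nothing more can be done
```

I pressed the fuse cover shut, took the key from its block, pushed it home in the switch and turned it clockwise to the stop. I handed the job in at about 17 s of robot time, still gripping the key and holding it turned.

**Last checks:**
- **Cover:** it took 14 N against a solid stop, and stayed flat in the pictures after I lifted the hand.
- **Key home:** the key stopped at the expected height (59.5 mm at the TCP, 59.7 mm predicted). It did not move further under 26 N with a wiggle, and the collar sits on the plug.
- **Turn:** the tool turned about 98°, which covers the quarter turn plus the 4.6° of play. Resisting torque then jumped from 0.12 to 0.42 N m, more than the spring's 0.13 N m, so I take it to be at the stop. There is no direct reading of the plug angle.
- **Bystanders:** the bowl, scraper and jug were where they started in the last scene picture.

**Disagreements:**
- **Fingertips:** the shut fingertips touched about 34 mm behind the stated TCP, so I set the heights by contact and pictures instead.
- **Pins:** I saw no clear pin resistance in the readings on the way in.
- **Cameras:** the three cameras differed by up to 7 mm on the lock position, so I aligned the key by eye in the wrist view.

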